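# Lay a strut rail across two pipe-support feet

### The arm

A 7-joint arm with a two-finger parallel gripper is mounted at the origin on the work surface. World frame = base frame: x ahead of the robot, y to its left, z up, the work surface at z = 0. Lengths are in mm, angles in degrees, forces in N, time in s.
With the tool pointing down it reaches from about 425 to 950 mm from the base axis. Payload 16.7 kg.
Tool frame: the origin (TCP) lies between the finger pads; the fingertips stand 11 mm ahead of it and the grasp point (between the pads) lies 8 mm behind it (r.tips_ahead is the distance from the TCP to the fingertips, in mm); z points along the fingers, y is the line along which they close (so a half turn about z gives the same grasp; the last joint's range is limited). The gripper opens to 94 mm and grips with 3 to 60 N. Pads are 16 mm wide; open, the fingers measure 119 mm over their backs; the gripper's body (75 mm by 177 mm) begins 78 mm behind the grasp point.
Start: joints at [-81.962, 24.414, 4.234, 92.017, -1.954, 63.644, -3.845], TCP at [192.893, 646.813, 216.467] pointing down, gripper open.
Joint ranges: [-163.25, 163.25], [-28.42, 122.38], [-70.27, 78.77], [12.13, 141.07], [-58.53, 238.53], [9.26, 117.41], [-156.51, 156.51]. Speed limits (degrees/s): [108.29, 108.29, 136.94, 136.94, 172.46, 172.46, 172.46].

### API

Orientations are given as [roll, pitch, yaw] about the fixed x, y, z axes, in that order (R = Rz(yaw) Ry(pitch) Rx(roll)).
In Python, from station import r gives the robot as it stands.
- The arm moves only by the tool drive_tool, never from a script. Its arguments are lists of equal length, an entry for each row: "dp": the shift along the tool's x, y, z in mm, a list of three; "rot": the turn, a rotation vector about the tool's x, y, z in degrees, a list of three; "fingers": the closure in counts, from 0 (fully open) to 255 (shut). A call has exactly 8 rows; each row shifts and turns the commanded pose from where the row before left it, along the tool's axes as they then stand; what a row does not reach is not made up. A row lasts 1/10 s, in which the tool goes at most 50 mm and 8.59 degrees, less where a joint would pass 70% of its speed; a pose out of reach is approached as far as the arm can. A call with a gripper value outside its range is refused whole. The fingers move at their own pace and stop on an object; "grip_force" is the grip in N (left out, the last holds). Time passes only in rows, so rows that do not move let the fingers close, or fill a call up. It gives the time, the measured TCP pose, the force, the opening and the grip force at its end, in the units of the state.
- r.read_state(): the state, without advancing time (a new reading comes with each control period).
- r.snapshot(name): name is "scene" or "top" or "wrist"; returns the picture (480x640x3 uint8, red, green, blue); there is no depth.
- r.camera_info(name): a dict with "fx", "fy", "cx", "cy" (pixels), "k1" (the pictures are not rectified: a ray, as slopes to the right and down, at radius r is drawn at 1 + k1 r^2 times it, then the intrinsics apply), "rvec" (rotation vector, rad) and "tvec" (3), from world to camera coordinates, as OpenCV has them. Camera axes: x right, y down, z forward; pixel columns grow to the right and rows downward; lengths in mm; the calibration is good to about 2 mm. A picture is of the moment at which its call begins: read the wrist's pose just before it. camera_info takes no time and is no camera call; for the wrist camera it gives the pose at the moment of the call.
- r.close_job(): hands the job in; it is judged then, once.
Trained networks look in the newest picture that a camera, given by its name, has taken for a name from the list of things; names that differ only in an ending like _2 or _b are one class to them, and where a whole thing is asked for, a point or a joint stands for the part that bears it (a point fixed in the world has none). Each returns a list of dicts, best first, with "confidence" (0 to 1); they miss things now and then, are a little off and sometimes report something else, mostly with a low value. They report only what shows in the picture. A call takes as long as a camera call.
- r.regions_of(camera, target): "pixels" (480x640 bool, what is visible of it) and "rect" ([left, top, right, bottom] in pixels, round what is visible of it).
- r.landmark_of(camera, target): "centre" ([row, column] in pixels: a listed point, or the origin of a listed thing).
The state is a dict: "clock": time; "qpos": joint angles; "dq": joint speeds; "tau": joint torques, N m; "eef_pos": TCP position; "eef_rot": TCP orientation; "ft_force": force on the tool from outside, world axes, zero at the start; "moment": the same for the moment, N m; "finger_gap": finger opening in mm; "gripper_force": force on a finger pad.
Only numpy, scipy, OpenCV 4.12 (cv2) and the standard library are available. Lean on these libraries where they do the work, as an engineer would, in place of code of your own. Each camera call takes 0.05 s, during which the arm holds its last target. There are 200 camera calls.

### The job

Take the long strut rail out of the rack and lay it slot upward across the two support feet, its end up against the closed end plate of the end foot, and press it fully home past the spring clips of both saddles. Leave the two offcuts and the loose fittings as they are.

Things in the scene. Friction and masses are not known exactly. Their poses are not given: they have to be found in the camera images.
- rail: Longest of three steel strut rails, loose: 270 long, 41 x 21 mm, 0.3-0.5 kg. One 41 mm face is the closed back, the other has an open slot 22 wide between lips; the 21 mm faces are plain. Origin at the middle of its outline; x along the length (ends alike), z across the 41, y out of the slotted face (10.5 mm from origin). Starts on edge in the rack: z up, 41 tall, 21 wide. Laid right, y points up.
- offcut_long: Loose offcut of the same rail, 170 mm long, on edge in another slot of the rack; same frame. Not to be used: too short.
- offcut_short: Loose offcut of the same rail, 130 mm long, on edge in another slot of the rack; same frame. Not to be used: too short.
- rack: Fixed grey rack, base 150 (x) x 215 (y), 10 mm high, slots along x at y = -80, 0, 80; any rail may be in any slot. Each slot: pairs of 6 mm wire posts at x = -45 and 45, 41 mm high over the counter, 24 mm apart inside. Rails stand on the base, tops 51 mm over the counter, slotted faces to +y. Origin at counter height under its centre, z up. The counter between rack and feet is free.
- end_foot: Fixed rubber foot 80 (x) x 140 (y) x 28 mm high. On it a steel U saddle, 60 long in x, 43 wide inside, seat 31 mm over the counter, walls straight to 13, flared to 19 mm over the seat. A spring clip in its +y wall leans 3 mm in: the rail stops on it about 15 mm up, then takes 5 to 8 N to go down. End plate 26 high, inner face at x = -30. Origin at counter level mid saddle; x to other foot, z up.
- open_foot: Fixed second foot, the same, with the same clip, but its saddle open at both ends; same frame, in line with the end foot and parallel to it, 160 to 195 mm away along the end foot's x.
- tee: Loose beige plastic pipe tee, 84 mm along its x with a 40 mm branch along y, 44 mm high; origin under its middle. Leave alone.
- coupler: Loose beige plastic sleeve, 44 mm diameter, 42 mm high, standing on end; origin under its centre. Leave alone.

How it is judged:
By the outcome, as a careful person would: the job done as asked, in the order asked, and still so for the second after the job is handed in, with the robot touching nothing.
It also fails if it takes over 72 s, if anything falls off the work surface, if the arm or the gripper's body presses on something with over 40 N, if the wrist force passes 120 N, or if a joint passes its speed limit or range.

## Working session

There is one attempt and no reset: what is moved stays moved. The work goes in short steps, Python scripts to look and compute and a tool call to move; the robot and the scene stay as the last step left them, time stands still between calls to the robot, and variables do not carry over. Pictures are saved under pics/ and viewed, at most 10 in all, crops included, and the job is handed in when it is done.

Besides the shell and the picture viewer there is one more tool, called after ">>>" by a JSON object that holds its "method" and its "body", one argument or row to a line. drive_tool: Moves the arm, as the interface text tells. Its arguments: {"type":"object","properties":{"dp":{"type":"array","items":{"type":"array","items":{"type":"number"}}},"rot":{"type":"array","items":{"type":"array","items":{"type":"number"}}},"fingers":{"type":"array","items":{"type":"number"}},"grip_force":{"type":"number"}},"required":["dp","rot","fingers"]}

```bash
mkdir -p pics; ls; cat > h.py <<'E'
import numpy as np,cv2
from station import r
from scipy.spatial.transform import Rotation as Ro
def cam(n):
    c=r.camera_info(n);R=cv2.Rodrigues(np.array(c["rvec"],float))[0];t=np.array(c["tvec"],float).ravel();return c,R,t
def ray(n,u,v,ci=None):
    c,R,t=ci or cam(n);x=(u-c["cx"])/c["fx"];y=(v-c["cy"])/c["fy"];X,Y=x,y
    for _ in range(20):
        s=1+c["k1"]*(X*X+Y*Y);X,Y=x/s,y/s
    return -R.T@t,R.T@np.array([X,Y,1.])
def atz(n,u,v,z,ci=None):
    o,d=ray(n,u,v,ci);return o+d*(z-o[2])/d[2]
def proj(n,P,ci=None):
    c,R,t=ci or cam(n);p=R@np.asarray(P,float)+t;x,y=p[0]/p[2],p[1]/p[2];s=1+c["k1"]*(x*x+y*y)
    return np.array([c["fx"]*x*s+c["cx"],c["fy"]*y*s+c["cy"]])
E
python3 - <<'E'
from h import *
for n in ("scene","top"):
    im=r.snapshot(n);cv2.imwrite(f"pics/{n}0.png",im[:,:,::-1])
    c,R,t=cam(n);print(n,c["fx"],c["k1"],-R.T@t)
    for k in ("rail","offcut_long","offcut_short","rack","end_foot","open_foot","tee","coupler"):
        L=r.landmark_of(n,k)
        for l in L[:2]:
            print(k,np.round(l["confidence"],2),np.round(l["centre"]),np.round(atz(n,l["centre"][1],l["centre"][0],30 if 'rail' in k or 'off' in k else 0)))
E
```

```text
pics
scene 495.31420639683364 -0.0912077541496707 [ 918.39041664 -533.29332572  648.22772768]
rail 0.61 [186. 339.] [511. 220.  30.]
offcut_long 0.76 [151. 375.] [512. 385.  30.]
offcut_long 0.61 [179. 359.] [536. 264.  30.]
offcut_short 0.94 [169. 359.] [516. 299.  30.]
rack 0.68 [178. 358.] [512. 308.   0.]
rack 0.62 [151. 374.] [492. 428.   0.]
end_foot 0.97 [431. 210.] [ 630. -336.    0.]
open_foot 0.71 [336. 281.] [ 619. -149.    0.]
tee 0.58 [334. 383.] [756. -57.  -0.]
coupler 0.97 [294. 174.] [ 411. -177.    0.]
top 534.9345199951176 -0.11995542280964482 [ 360.97390443    1.8713529  1291.15160533]
rail 0.87 [272. 233.] [506. 233.  30.]
offcut_long 0.76 [274. 167.] [503. 394.  30.]
offcut_short 0.67 [275. 204.] [499. 303.  30.]
rack 0.77 [278. 207.] [496. 302.   0.]
end_foot 0.65 [221. 466.] [ 624. -337.    0.]
open_foot 0.62 [224. 387.] [ 619. -140.    0.]
tee 0.92 [169. 353.] [762. -61.   0.]
coupler 0.72 [313. 404.] [ 402. -172.    0.]
coupler 0.24 [276. 204.] [501. 309.   0.]
```

```bash
python3 -c "
from h import *
s=r.read_state();print(s)"
```

```text
{'clock': 0.9, 'qpos': array([-81.96160803,  24.41203256,   4.23339526,  92.01633111,
        -1.95424328,  63.64533999,  -3.84523354]), 'dq': array([ 0.13971328,  0.02048756,  0.0945756 , -0.0182487 , -0.00121905,
        0.00735866,  0.06622873]), 'tau': array([-1.21253735e-03, -9.35537267e+01,  3.66365321e+00, -4.54543519e+01,
       -4.87593818e-02,  1.32437370e-02,  7.14598241e-05]), 'eef_pos': array([192.88263887, 646.8173464 , 216.49150834]), 'eef_rot': array([-1.79998199e+02, -2.59592410e-03,  1.63392402e+02]), 'ft_force': array([-0.52606873, -0.51691529, -0.24181964]), 'moment': array([-0.06440689,  0.02833347, -0.03844497]), 'gripper_force': 0.0, 'finger_gap': 94.3927619937454}
```

View pics/top0.png

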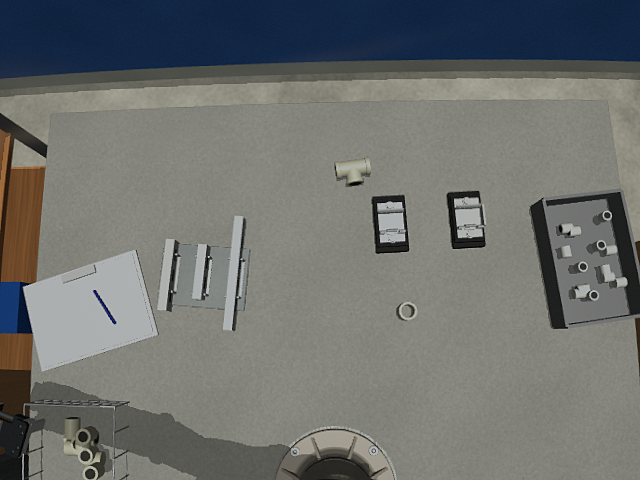

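View pics/scene0.png

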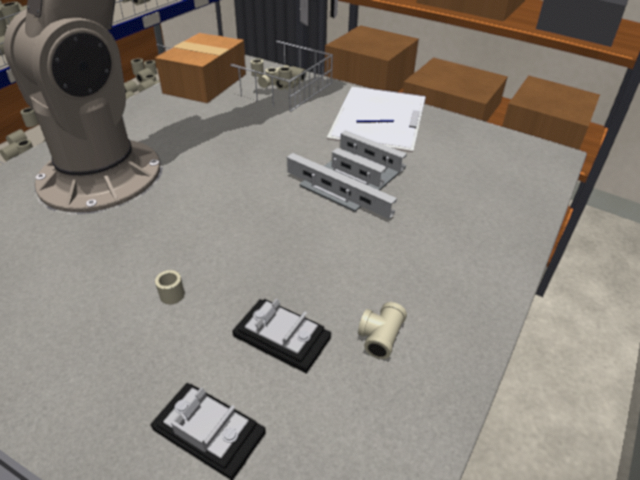

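The top picture shows the long rail in the rack's right slot (cols 222-245, rows 216-330). The end foot is at about (466,221) with its plate on the right, and the open foot is at (387,224). In the scene picture the rails' hole-punched backs face the camera, so the slots face world +y.

>>> {"method": "drive_tool", "body": {
  "dp": [
    [-35,-26,-5],
    [-35,-26,-5],
    [-35,-26,-5],
    [-35,-26,-5],
    [-35,-26,-5],
    [-35,-26,-5],
    [-35,-26,-5],
    [-35,-26,-5]
  ],
  "rot": [
    [0,0,0],
    [0,0,0],
    [0,0,0],
    [0,0,0],
    [0,0,0],
    [0,0,0],
    [0,0,0],
    [0,0,0]
  ],
  "fingers": [0,0,0,0,0,0,0,0]
}}

```text
clock: 1.7
eef_pos: [402.6, 365.9, 256.9]
eef_rot: [180.0, 0.0, 163.4]
ft_force: [1.0, 0.8, -0.3]
finger_gap: 94.2
gripper_force: 0.0
```

>>> {"method": "drive_tool", "body": {
  "dp": [
    [-35,-26,-5],
    [-35,-26,-5],
    [-35,-26,-5],
    [-33,-21,-5],
    [0,0,0],
    [0,0,0],
    [0,0,0],
    [0,0,0]
  ],
  "rot": [
    [0,0,0],
    [0,0,0],
    [0,0,0],
    [0,0,0],
    [0,0,-6],
    [0,0,-5.6],
    [0,0,0],
    [0,0,0]
  ],
  "fingers": [0,0,0,0,0,0,0,0]
}}

```text
clock: 2.5
eef_pos: [505.7, 233.2, 276.5]
eef_rot: [180.0, -0.0, 174.8]
ft_force: [-0.4, 0.3, -1.1]
finger_gap: 94.4
gripper_force: 0.0
```

```bash
python3 - <<'E'
from h import *
s=r.read_state();print(s["clock"],s["eef_pos"],s["eef_rot"],s["qpos"])
ci=cam("wrist");im=r.snapshot("wrist");cv2.imwrite("pics/w1.png",im[:,:,::-1])
print(-ci[1].T@ci[2],ci[1][2],ci[0]["fx"])
L=r.regions_of("wrist","rail")
for l in L[:2]: print(l["confidence"],l["rect"])
if L:
    m=L[0]["pixels"].astype(np.uint8);v,u=np.nonzero(m);np.save("m1.npy",m)
    P=np.array([atz("wrist",a,b,51,ci)[:2] for a,b in zip(u[::7],v[::7])],np.float32)
    print(cv2.minAreaRect(P),cv2.boxPoints(cv2.minAreaRect(P)))
E
```

```text
2.5 [505.66993656 233.18800587 276.50719449] [ 1.79996526e+02 -6.72754326e-04  1.74827167e+02] [-46.81739381  10.44168037  17.83904439 104.04384891  -3.48661737
  66.04422132  56.98875665]
[424.06225756 239.74191391 444.80815823] [ 0.2773273  -0.02443267 -0.96046479] 387.369569588066
0.7 [304.4, 67.5, 329.3, 326.3]
((504.4344177246094, 228.34231567382812), (22.275951385498047, 269.07037353515625), 84.73098754882812) [[369.4449  229.60605]
 [637.3783  204.89676]
 [639.42395 227.07858]
 [371.49054 251.78787]]
```

View pics/w1.png

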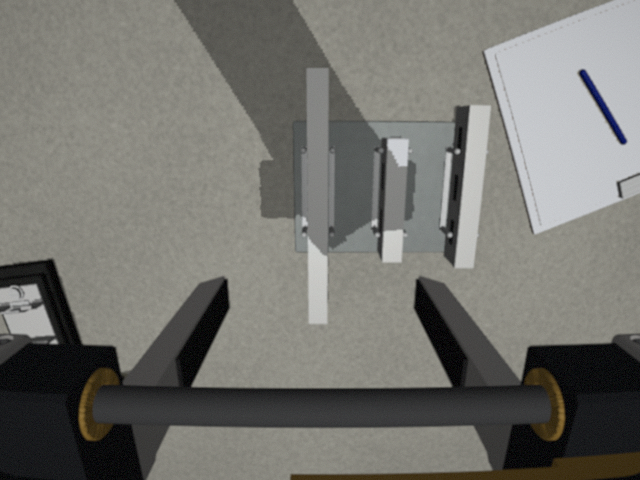

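The wrist picture shows the long rail at cols 306-329, rows 67-325. It comes out at centre (504.4, 228.3), yaw -5.3°, length 269. I need to check the strips beside the posts at (445,150-235).

```bash
python3 - <<'E'
import cv2,numpy as np
a=cv2.imread("pics/w1.png")[110:270,280:500];a=cv2.resize(a,None,fx=2.5,fy=2.5,interpolation=3)
b=cv2.imread("pics/scene0.png")[125:225,275:425];b=cv2.resize(b,None,fx=3,fy=3,interpolation=3)
h=np.zeros((600,560,3),np.uint8)
a=cv2.resize(a,(400,290));b=cv2.resize(b,(450,300));h[:290,:400]=a;h[295:595,:450]=b;cv2.imwrite("pics/c1.png",h)
E
```

```text
(no output)
```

View pics/c1.png

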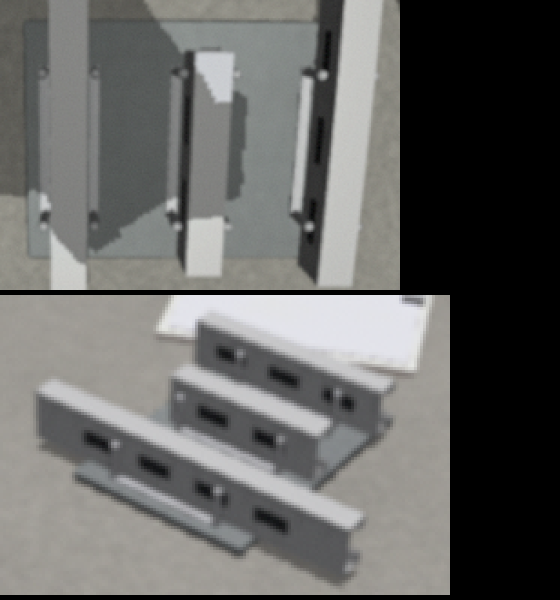

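The strips are low curbs on the base, and the rail's back faces -y. Now the grasp.

>>> {"method": "drive_tool", "body": {
  "dp": [
    [0.9,-5,40],
    [0,0,45],
    [0,0,45],
    [0,0,45],
    [0,0,35],
    [0,0,20],
    [0,0,8.5],
    [0,0,0]
  ],
  "rot": [
    [0,0,0],
    [0,0,0],
    [0,0,0],
    [0,0,0],
    [0,0,0],
    [0,0,0],
    [0,0,0],
    [0,0,0]
  ],
  "fingers": [100,100,100,100,100,100,100,100],
  "grip_force": 40
}}

```text
clock: 3.4
eef_pos: [504.0, 228.1, 37.4]
eef_rot: [-179.9, -0.1, 175.0]
ft_force: [1.0, -0.3, 0.8]
finger_gap: 56.9
gripper_force: 0.0
```

>>> {"method": "drive_tool", "body": {
  "dp": [
    [0,0,0],
    [0,0,0],
    [0,0,0],
    [0,0,0],
    [0,0,0],
    [0,0,0],
    [0,0,0],
    [0,0,0]
  ],
  "rot": [
    [0,0,0],
    [0,0,0],
    [0,0,0],
    [0,0,0],
    [0,0,0],
    [0,0,0],
    [0,0,0],
    [0,0,0]
  ],
  "fingers": [255,255,255,255,255,255,255,255]
}}

```text
clock: 4.2
eef_pos: [504.6, 228.5, 38.3]
eef_rot: [180.0, 0.0, 175.0]
ft_force: [-1.5, 1.1, 6.8]
finger_gap: 20.7
gripper_force: 40.0
```

>>> {"method": "drive_tool", "body": {
  "dp": [
    [0,0,-15],
    [0,0,-40],
    [0,0,-40],
    [-14.3,-36.6,0],
    [-14.3,-36.6,0],
    [-14.3,-36.6,0],
    [-14.3,-36.6,0],
    [-14.3,-36.6,0]
  ],
  "rot": [
    [0,0,0],
    [0,0,0],
    [0,0,0],
    [0,0,0],
    [0,0,0],
    [0,0,0],
    [0,0,0],
    [0,0,0]
  ],
  "fingers": [255,255,255,255,255,255,255,255]
}}

```text
clock: 5.0
eef_pos: [559.7, 38.1, 133.9]
eef_rot: [180.0, 0.0, 175.0]
ft_force: [0.7, 0.5, -3.6]
finger_gap: 20.4
gripper_force: 40.0
```

>>> {"method": "drive_tool", "body": {
  "dp": [
    [0,0,0],
    [0,0,0],
    [0,0,0],
    [0,0,0],
    [0,0,0],
    [0,0,0],
    [0,0,0],
    [0,0,0]
  ],
  "rot": [
    [-6,0,0],
    [-7,0,0],
    [-7,0,0],
    [-7,0,0],
    [-7,0,0],
    [-6,0,0],
    [0,0,0],
    [0,0,0]
  ],
  "fingers": [255,255,255,255,255,255,255,255]
}}

```text
clock: 5.8
eef_pos: [559.5, 39.0, 133.0]
eef_rot: [140.1, -0.0, 174.9]
ft_force: [-0.1, 0.5, -3.4]
finger_gap: 20.6
gripper_force: 40.0
```

>>> {"method": "drive_tool", "body": {
  "dp": [
    [0,-11.5,13.7],
    [0,-11.5,13.7],
    [0,-11.5,13.7],
    [0,-11.5,13.7],
    [0,-11.5,13.7],
    [0,-5,6],
    [0,-3,3.6],
    [0,0,0]
  ],
  "rot": [
    [0,0,0],
    [0,0,0],
    [0,0,0],
    [0,0,0],
    [0,0,0],
    [0,0,0],
    [0,0,0],
    [0,0,0]
  ],
  "fingers": [255,255,255,255,255,255,255,255]
}}

```text
clock: 6.6
eef_pos: [559.5, 39.5, 30.6]
eef_rot: [140.0, -0.0, 175.0]
ft_force: [-0.1, -1.1, -3.8]
finger_gap: 20.3
gripper_force: 40.0
```

>>> {"method": "drive_tool", "body": {
  "dp": [
    [0,-0.7,0.8],
    [0,-0.6,0.7],
    [0,0,0],
    [0,0,0],
    [0,0,0],
    [0,0,0],
    [0,0,0],
    [0,0,0]
  ],
  "rot": [
    [0,0,0],
    [0,0,0],
    [0,0,0],
    [0,0,0],
    [0,0,0],
    [0,0,0],
    [0,0,0],
    [0,0,0]
  ],
  "fingers": [255,255,255,175,175,175,175,175]
}}

```text
clock: 7.4
eef_pos: [559.7, 39.6, 29.1]
eef_rot: [140.0, 0.0, 175.0]
ft_force: [0.6, -1.1, -0.9]
finger_gap: 29.8
gripper_force: 0.4
```

>>> {"method": "drive_tool", "body": {
  "dp": [
    [0,0,-5],
    [0,0,-10],
    [0,0,-15],
    [0,0,-20],
    [0,0,-30],
    [0,0,-40],
    [0,0,-40],
    [0,0,0]
  ],
  "rot": [
    [0,0,0],
    [0,0,0],
    [0,0,0],
    [0,0,0],
    [0,0,0],
    [0,0,0],
    [0,0,0],
    [0,0,0]
  ],
  "fingers": [175,175,175,175,175,175,175,175]
}}

```text
clock: 8.2
eef_pos: [552.1, -68.1, 156.0]
eef_rot: [140.2, 0.3, 174.7]
ft_force: [0.0, -0.6, -0.3]
finger_gap: 29.5
gripper_force: 0.0
```

```bash
python3 - <<'E'
from h import *
s=r.read_state();print(s["clock"],s["eef_pos"],s["eef_rot"],s["ft_force"],s["finger_gap"])
n="scene";im=r.snapshot(n);cv2.imwrite("pics/s2.png",im[:,:,::-1])
E
```

```text
8.2 [552.05710148 -68.12948417 155.97558928] [140.20337812   0.33185046 174.69993964] [ 0.01749781 -0.5830101  -0.3058556 ] 29.487340668479952
```

View pics/s2.png

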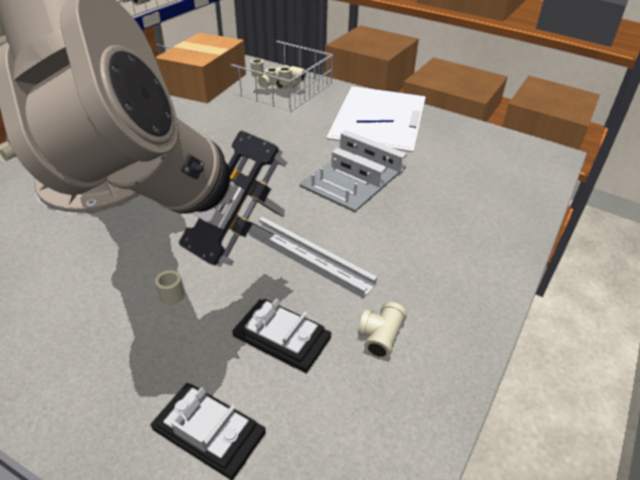

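The rail lies flat, slot up, at (260-375, 218-293). Next I bring the tool upright over it and measure.

>>> {"method": "drive_tool", "body": {
  "dp": [
    [0,0,-15],
    [0,0,-15],
    [0,0,0],
    [0,0,0],
    [0,0,0],
    [0,0,0],
    [0,0,0],
    [0,0,0]
  ],
  "rot": [
    [6,0,0],
    [7,0,0],
    [7,0,0],
    [7,0,0],
    [7,0,0],
    [6,0,0],
    [0,0,0],
    [0,0,0]
  ],
  "fingers": [60,60,60,60,60,60,60,60]
}}

```text
clock: 9.05
eef_pos: [548.7, -79.5, 175.2]
eef_rot: [179.9, -0.1, 175.1]
ft_force: [-0.6, -0.7, 1.1]
finger_gap: 71.7
gripper_force: 0.0
```

>>> {"method": "drive_tool", "body": {
  "dp": [
    [0,35,-25],
    [0,35,-25],
    [0,30,-25],
    [0,0,-20],
    [0,0,0],
    [0,0,0],
    [0,0,0],
    [0,0,0]
  ],
  "rot": [
    [0,0,0],
    [0,0,0],
    [0,0,0],
    [0,0,0],
    [0,0,0],
    [0,0,0],
    [0,0,0],
    [0,0,0]
  ],
  "fingers": [60,60,60,60,60,60,60,60]
}}

```text
clock: 9.85
eef_pos: [557.3, 18.0, 269.5]
eef_rot: [-180.0, -0.1, 174.9]
ft_force: [0.0, -0.6, -0.7]
finger_gap: 71.5
gripper_force: 0.0
```

```bash
cat > look.py <<'E'
from h import *
import sys
def look(name,z,tgt="rail",n="wrist"):
    s=r.read_state();print(s["clock"],np.round(s["eef_pos"],1),np.round(s["eef_rot"],1),np.round(s["qpos"],0))
    ci=cam(n);im=r.snapshot(n);cv2.imwrite(f"pics/{name}.png",im[:,:,::-1])
    L=r.regions_of(n,tgt)
    for l in L[:2]:
        v,u=np.nonzero(l["pixels"])
        P=np.array([atz(n,a,b,z,ci)[:2] for a,b in zip(u[::7],v[::7])],np.float32)
        print(l["confidence"],l["rect"],cv2.minAreaRect(P),cv2.boxPoints(cv2.minAreaRect(P)).tolist())
E
python3 -c "
from look import *
look('w3',21)"
```

```text
9.85 [557.3  18.  269.5] [-1.800e+02 -1.000e-01  1.749e+02] [-22.  11.  15. 104.  -3.  65.  80.]
0.75 [310.8, 70.2, 355.5, 313.3] ((558.103759765625, 29.180431365966797), (42.138038635253906, 268.1053771972656), 84.7502670288086) [[422.68560791015625, 20.4652042388916], [689.6663818359375, -4.06562614440918], [693.5219116210938, 37.895660400390625], [426.5411376953125, 62.426490783691406]]
```

View pics/w3.png

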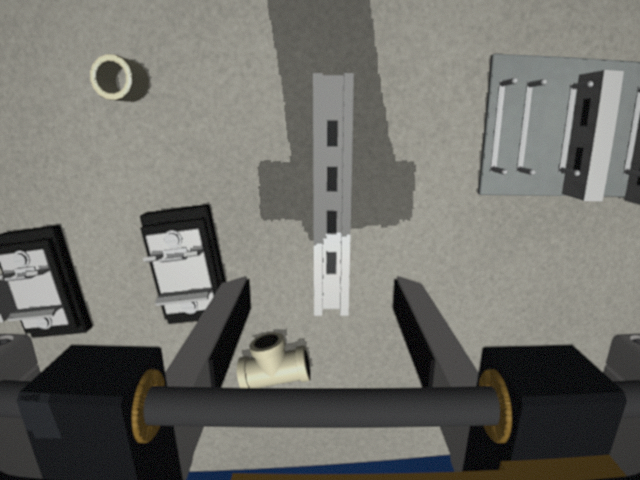

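The picture shows the rail slot up at cols 312-353, rows 73-315: centre (558.1, 29.2). Before grasping it I measure the feet.

>>> {"method": "drive_tool", "body": {
  "dp": [
    [-16.4,-35.6,0],
    [-16.4,-35.6,0],
    [-16.4,-35.6,0],
    [-16.4,-35.6,0],
    [-16.4,-35.6,0],
    [-16.4,-35.6,0],
    [-16.4,-35.6,0],
    [0,0,0]
  ],
  "rot": [
    [0,0,0],
    [0,0,0],
    [0,0,0],
    [0,0,0],
    [0,0,0],
    [0,0,0],
    [0,0,0],
    [0,0,0]
  ],
  "fingers": [60,60,60,60,60,60,60,60]
}}

```text
clock: 10.75
eef_pos: [650.0, -245.2, 269.5]
eef_rot: [-179.9, -0.1, 174.7]
ft_force: [-1.5, 0.2, -1.0]
finger_gap: 71.7
gripper_force: 0.0
```

```bash
cat > feet.py <<'E'
from h import *
from scipy.optimize import minimize
import sys
tag=sys.argv[1]
s=r.read_state();print(s["clock"],np.round(s["eef_pos"],1),np.round(s["eef_rot"],1))
def hullmask(n,ci,x,y,a):
    c,q=np.cos(a),np.sin(a);pts=[]
    for X in(-40,40):
        for Y in(-70,70):
            for z in(0,28): pts.append(proj(n,[x+c*X-q*Y,y+q*X+c*Y,z],ci))
    h=cv2.convexHull(np.array(pts,np.float32))
    m=np.zeros((480,640),np.uint8);cv2.fillConvexPoly(m,np.round(h*16).astype(np.int32),255,cv2.LINE_AA,4);return m/255.
for n in("wrist","top"):
    ci=cam(n);im=r.snapshot(n);cv2.imwrite(f"pics/{tag}_{n}.png",im[:,:,::-1])
    for k,g in(("end_foot",(624,-337)),("open_foot",(619,-140))):
        L=r.regions_of(n,k)
        L=[l for l in L if np.hypot(*(atz(n,(l["rect"][0]+l["rect"][2])/2,(l["rect"][1]+l["rect"][3])/2,20,ci)[:2]-np.array(g)))<60]
        if not L: print(n,k,"none");continue
        M=L[0]["pixels"].astype(float)
        f=lambda p:np.abs(hullmask(n,ci,p[0],p[1],p[2])-M).sum()
        b=min((minimize(f,[g[0]+i,g[1]+j,1.6],method="Nelder-Mead",options=dict(initial_simplex=[[g[0]+i,g[1]+j,1.6],[g[0]+i+8,g[1]+j,1.6],[g[0]+i,g[1]+j+8,1.6],[g[0]+i,g[1]+j,1.5]])) for i in(-4,4) for j in(-4,4)),key=lambda o:o.fun)
        print(n,k,L[0]["confidence"],np.round(b.x[:2],1),np.round(np.degrees(b.x[2]),2),b.fun,M.sum())
E
python3 feet.py f1
```

```text
10.75 [ 650.  -245.2  269.5] [-1.799e+02 -1.000e-01  1.747e+02]
wrist end_foot 0.76 [ 628.3 -336.6] 92.25 865.070588235294 9697.0
wrist open_foot 0.64 [ 620.7 -150.5] 93.6 1094.149019607843 9579.0
top end_foot none
top open_foot 0.93 [ 618.9 -145.5] 90.65 202.7372549019608 1921.0
```

View pics/f1_wrist.png

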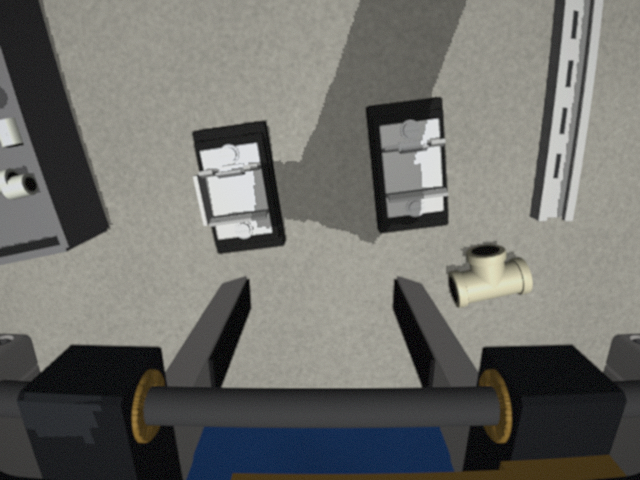

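The picture shows the end foot at (194-285, 122-252) with its plate on the left, and the open foot at (367-448, 98-231). The region masks are too rough, so I fit the dark rubber outline directly and overlay the model.

```bash
cat > fit.py <<'E'
import re
src=open("feet.py").read().split("for n in(\"wrist\"")[0].replace("tag=sys.argv[1]","")
exec(src)
tag=sys.argv[1];n="wrist"
ci=cam(n);I=cv2.imread(f"pics/{tag}_wrist.png");g=I.max(2)
def fit(seed,th=60):
    m=np.zeros((480,640),np.uint8);u,v=np.round(proj(n,[*seed,28],ci)).astype(int)
    d=(g<th).astype(np.uint8);d[280:]=0
    k,lab,st,ce=cv2.connectedComponentsWithStats(d)
    best=[i for i in range(1,k) if st[i][4]>300 and np.hypot(ce[i][0]-u,ce[i][1]-v)<60]
    pts=np.argwhere(np.isin(lab,best))[:,::-1].astype(np.int32)
    cv2.fillConvexPoly(m,cv2.convexHull(pts),1);return m.astype(float)
Ms=[fit((625,-337)),fit((620,-145))]
def f(p):
    x,y,a,d=p
    return sum(np.abs(hullmask(n,ci,x+k*d*np.cos(a),y+k*d*np.sin(a),a)-M).sum() for k,M in enumerate(Ms))
best=None
for a0 in(1.53,1.6,1.66):
    o=minimize(f,[625,-337,a0,185],method="Nelder-Mead",options=dict(initial_simplex=[[625,-337,a0,185],[633,-337,a0,185],[625,-329,a0,185],[625,-337,a0+.06,185],[625,-337,a0,195]],maxiter=600))
    if best is None or o.fun<best.fun: best=o
x,y,a,d=best.x;print(np.round([x,y,np.degrees(a),d],2),best.fun,[M.sum() for M in Ms])
c,q=np.cos(a),np.sin(a);W=lambda X,Y,z:proj(n,[x+c*X-q*Y,y+q*X+c*Y,z],ci)
Z=4;J=cv2.resize(I[85:265,170:470],None,fx=2.6,fy=2.6,interpolation=cv2.INTER_CUBIC)
def ln(A,B,col):
    t=[tuple(np.round((np.array(p)-[170,85]+.5)*2.6).astype(int).tolist()) for p in(A,B)];cv2.line(J,*t,col,1)
for k in(0,1):
    D=k*d
    for Y in(-21.5,21.5): ln(W(D-30,Y,31),W(D+30,Y,31),(0,0,255));ln(W(D-30,Y,44),W(D+30,Y,44),(0,255,0))
    for X in(-40,40): ln(W(D+X,-70,28),W(D+X,70,28),(255,0,255))
    for Y in(-70,70): ln(W(D-40,Y,28),W(D+40,Y,28),(255,0,255))
ln(W(-30,-21,31),W(-30,21,31),(255,255,0));ln(W(-30,-21,57),W(-30,21,57),(255,0,0))
cv2.imwrite(f"pics/{tag}_o.png",J);print(J.shape)
E
python3 fit.py f1
```

```text
11.05 [ 650.5 -238.   270.6] [180.    0.  175.1]
[ 629.97 -323.47   92.85  179.58] 2201.5333333333333 [np.float64(9125.0), np.float64(9549.0)]
(468, 780, 3)
```

View pics/f1_o.png

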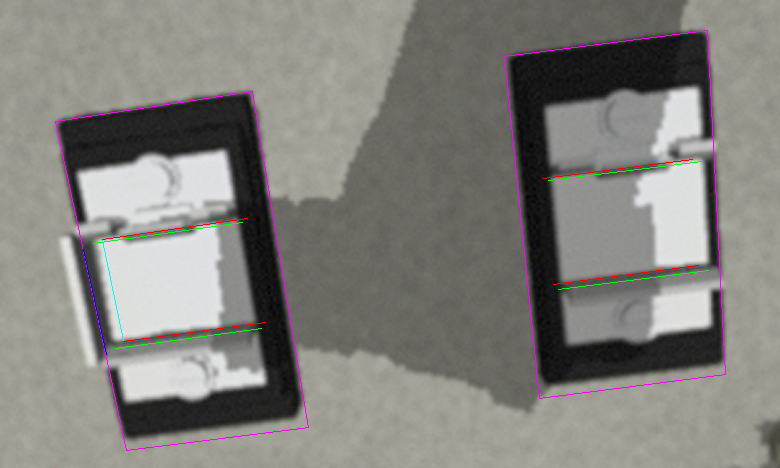

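The arm was still settling when that picture was taken, so I retake it at rest.

```bash
python3 - <<'E'
from h import *
im=r.snapshot("wrist");im=r.snapshot("wrist");cv2.imwrite("pics/f2_wrist.png",im[:,:,::-1])
E
python3 fit.py f2
```

```text
11.15 [ 650.5 -238.3  270.8] [180.    0.  175.1]
[ 628.72 -332.98   92.58  180.88] 2261.6078431372553 [np.float64(9122.0), np.float64(9478.0)]
(468, 780, 3)
```

View pics/f2_o.png

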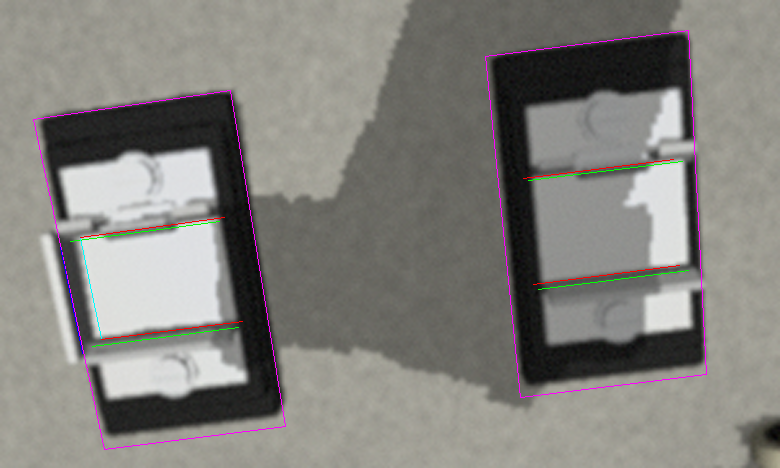

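The seat edges line up with the fitted model, at (80-243, 215-340) for the end foot and (533-690, 160-285) for the open foot. That puts the end foot origin at (628.7, -333) with yaw 92.6°. Next I grasp the rail flat.

>>> {"method": "drive_tool", "body": {
  "dp": [
    [16.4,36.9,0],
    [16.4,36.9,0],
    [16.4,36.9,0],
    [16.4,36.9,0],
    [16.4,36.9,0],
    [16.4,36.9,0],
    [16.4,36.9,0],
    [0,0,0]
  ],
  "rot": [
    [0,0,0],
    [0,0,0],
    [0,0,0],
    [0,0,0],
    [0,0,0],
    [0,0,0],
    [0,0,0],
    [0,0,0]
  ],
  "fingers": [60,60,60,60,60,60,60,60]
}}

```text
clock: 11.95
eef_pos: [557.1, 34.0, 270.9]
eef_rot: [179.9, -0.0, 175.4]
ft_force: [0.6, 0.8, -0.4]
finger_gap: 71.5
gripper_force: 0.0
```

```bash
python3 -c "
from look import *
r.snapshot('wrist');r.snapshot('wrist');r.snapshot('wrist')
look('w4',21)"
```

```text
12.1 [558.6  27.9 270.9] [180.   0. 175.] [-23.  11.  16. 104.  -3.  65.  79.]
0.59 [303.0, 72.6, 345.4, 312.0] ((557.69287109375, 28.962596893310547), (41.872047424316406, 267.20404052734375), 85.19795227050781) [[422.80718994140625, 19.28434944152832], [689.0733032226562, -3.084226608276367], [692.5785522460938, 38.640846252441406], [426.31243896484375, 61.009422302246094]]
```

>>> {"method": "drive_tool", "body": {
  "dp": [
    [0.8,1,45],
    [0,0,45],
    [0,0,45],
    [0,0,45],
    [0,0,40],
    [0,0,22],
    [0,0,10],
    [0,0,4]
  ],
  "rot": [
    [0,0,0],
    [0,0,0],
    [0,0,0],
    [0,0,0],
    [0,0,0],
    [0,0,0],
    [0,0,0],
    [0,0,0]
  ],
  "fingers": [60,60,60,60,60,60,60,60]
}}

```text
clock: 13.0
eef_pos: [557.9, 28.1, 13.9]
eef_rot: [-180.0, -0.1, 174.9]
ft_force: [0.8, -0.2, -0.0]
finger_gap: 72.2
gripper_force: 0.0
```

>>> {"method": "drive_tool", "body": {
  "dp": [
    [0,0,0],
    [0,0,0],
    [0,0,0],
    [0,0,0],
    [0,0,0],
    [0,0,0],
    [0,0,0],
    [0,0,0]
  ],
  "rot": [
    [0,0,0],
    [0,0,0],
    [0,0,0],
    [0,0,0],
    [0,0,0],
    [0,0,0],
    [0,0,0],
    [0,0,0]
  ],
  "fingers": [60,255,255,255,255,255,255,255],
  "grip_force": 50
}}

```text
clock: 13.8
eef_pos: [558.1, 29.2, 15.0]
eef_rot: [180.0, 0.0, 175.0]
ft_force: [-1.8, 1.2, 6.6]
finger_gap: 40.6
gripper_force: 50.0
```

>>> {"method": "drive_tool", "body": {
  "dp": [
    [0,0,-30],
    [0,0,-50],
    [0,0,-50],
    [-12.5,-35.4,0],
    [-12.5,-35.4,0],
    [-12.5,-35.4,0],
    [-12.5,-35.4,0],
    [-12.5,-35.4,0]
  ],
  "rot": [
    [0,0,0],
    [0,0,0],
    [0,0,0],
    [0,0,0],
    [0,0,0],
    [0,0,0],
    [0,0,0],
    [0,0,0]
  ],
  "fingers": [255,255,255,255,255,255,255,255]
}}

```text
clock: 14.6
eef_pos: [604.6, -154.1, 144.4]
eef_rot: [180.0, -0.0, 175.0]
ft_force: [0.0, -0.3, -3.6]
finger_gap: 40.6
gripper_force: 50.0
```

>>> {"method": "drive_tool", "body": {
  "dp": [
    [-12.5,-35.4,0],
    [-12.6,-35.2,0],
    [0,0,0],
    [0,0,0],
    [0,0,0],
    [0,0,0],
    [0,0,0],
    [0,0,0]
  ],
  "rot": [
    [0,0,0],
    [0,0,6],
    [0,0,8],
    [0,0,8],
    [0,0,8],
    [0,0,8],
    [0,0,8],
    [0,0,8]
  ],
  "fingers": [255,255,255,255,255,255,255,255]
}}

```text
clock: 15.4
eef_pos: [623.2, -225.1, 144.2]
eef_rot: [-180.0, -0.0, 120.7]
ft_force: [0.6, 0.7, -4.0]
finger_gap: 40.8
gripper_force: 50.0
```

>>> {"method": "drive_tool", "body": {
  "dp": [
    [0,0,0],
    [0,0,0],
    [0,0,0],
    [0,0,0],
    [0,0,0],
    [0,0,0],
    [0,0,0],
    [0,0,0]
  ],
  "rot": [
    [0,0,8],
    [0,0,8],
    [0,0,8],
    [0,0,4.4],
    [0,0,0],
    [0,0,0],
    [0,0,0],
    [0,0,0]
  ],
  "fingers": [255,255,255,255,255,255,255,255]
}}

```text
clock: 16.2
eef_pos: [623.5, -225.3, 144.6]
eef_rot: [-180.0, -0.0, 92.7]
ft_force: [-0.2, -1.0, -2.8]
finger_gap: 40.4
gripper_force: 50.0
```

```bash
python3 -c "
from look import *
look('w5',145+14.5-8-8)"
```

```text
16.2 [ 623.5 -225.3  144.6] [-180.    -0.    92.7] [-13.  32.  39.  99. -23.  57.  37.]
0.89 [266.6, 0.0, 376.8, 473.0] ((622.747802734375, -215.22598266601562), (43.04008102416992, 238.94866943359375), 2.719527244567871) [[595.5833129882812, -96.90725708007812], [606.9207153320312, -335.5868225097656], [649.9122924804688, -333.5447082519531], [638.5748901367188, -94.86514282226562]]
```

View pics/w5.png

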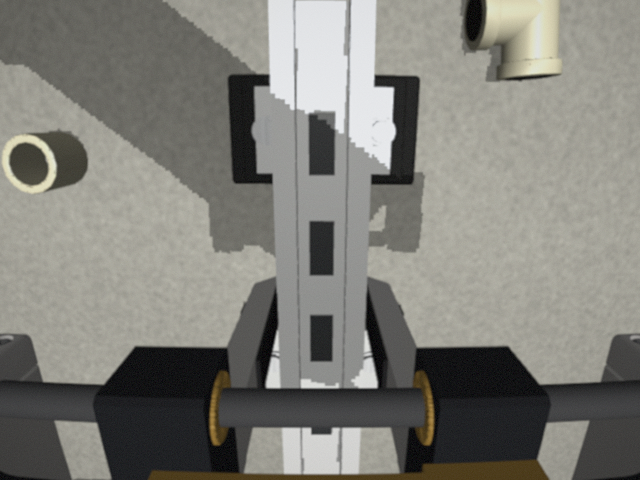

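The rail is level and in line over the open foot at (230-418, 75-185). Now I lower it.

>>> {"method": "drive_tool", "body": {
  "dp": [
    [0,0,25],
    [0,0,25],
    [0,0,15],
    [0,0,5],
    [0,0,3],
    [0,0,3],
    [0,0,2],
    [0,0,0]
  ],
  "rot": [
    [0,0,0],
    [0,0,0],
    [0,0,0],
    [0,0,0],
    [0,0,0],
    [0,0,0],
    [0,0,0],
    [0,0,0]
  ],
  "fingers": [255,255,255,255,255,255,255,255]
}}

```text
clock: 17.1
eef_pos: [623.7, -225.3, 66.9]
eef_rot: [180.0, 0.0, 92.6]
ft_force: [0.0, -0.3, -3.5]
finger_gap: 40.5
gripper_force: 50.0
```

>>> {"method": "drive_tool", "body": {
  "dp": [
    [0,0,1],
    [0,0,1],
    [0,0,1],
    [0,0,1],
    [0,0,1],
    [0,0,0],
    [0,0,0],
    [0,0,0]
  ],
  "rot": [
    [0,0,0],
    [0,0,0],
    [0,0,0],
    [0,0,0],
    [0,0,0],
    [0,0,0],
    [0,0,0],
    [0,0,0]
  ],
  "fingers": [255,255,255,255,255,255,255,255]
}}

```text
clock: 17.9
eef_pos: [624.0, -225.3, 61.7]
eef_rot: [180.0, 0.0, 92.6]
ft_force: [4.3, -0.8, -1.5]
finger_gap: 40.5
gripper_force: 50.0
```

>>> {"method": "drive_tool", "body": {
  "dp": [
    [-1,0,0],
    [-1,0,0],
    [-0.5,0,0],
    [-0.5,0,0],
    [0,0,0],
    [0,0,0],
    [0,0,0],
    [0,0,0]
  ],
  "rot": [
    [0,0,0],
    [0,0,0],
    [0,0,0],
    [0,0,0],
    [0,0,0],
    [0,0,0],
    [0,0,0],
    [0,0,0]
  ],
  "fingers": [255,255,255,255,255,255,255,255]
}}

```text
clock: 18.7
eef_pos: [624.1, -227.8, 61.6]
eef_rot: [180.0, -0.0, 92.6]
ft_force: [4.9, 2.1, -1.1]
finger_gap: 40.3
gripper_force: 50.0
```

>>> {"method": "drive_tool", "body": {
  "dp": [
    [-0.5,0,0],
    [-0.5,0,0],
    [-0.5,0,0],
    [-0.5,0,0],
    [0,0,0],
    [0,0,0],
    [0,0,0],
    [0,0,0]
  ],
  "rot": [
    [0,0,0],
    [0,0,0],
    [0,0,0],
    [0,0,0],
    [0,0,0],
    [0,0,0],
    [0,0,0],
    [0,0,0]
  ],
  "fingers": [255,255,255,255,255,255,255,255]
}}

```text
clock: 19.5
eef_pos: [624.2, -228.2, 61.5]
eef_rot: [180.0, -0.1, 92.7]
ft_force: [3.9, 10.1, 1.1]
finger_gap: 40.6
gripper_force: 50.0
```

The rail is against the plate. Now I press it down.

>>> {"method": "drive_tool", "body": {
  "dp": [
    [0.5,0,2],
    [0.3,0,2],
    [0,0,2],
    [0,0,2],
    [0,0,2],
    [0,0,2],
    [0,0,2],
    [0,0,0]
  ],
  "rot": [
    [0,0,0],
    [0,0,0],
    [0,0,0],
    [0,0,0],
    [0,0,0],
    [0,0,0],
    [0,0,0],
    [0,0,0]
  ],
  "fingers": [255,255,255,255,255,255,255,255]
}}

```text
clock: 20.3
eef_pos: [625.5, -228.3, 48.9]
eef_rot: [179.8, -0.1, 92.7]
ft_force: [5.4, 6.8, 13.6]
finger_gap: 40.8
gripper_force: 50.0
```

>>> {"method": "drive_tool", "body": {
  "dp": [
    [0,0,1],
    [0,0,1],
    [0,0,1],
    [0,0,1],
    [0,0,0],
    [0,0,0],
    [0,0,0],
    [0,0,0]
  ],
  "rot": [
    [0,0,0],
    [0,0,0],
    [0,0,0],
    [0,0,0],
    [0,0,0],
    [0,0,0],
    [0,0,0],
    [0,0,0]
  ],
  "fingers": [255,255,255,255,255,255,255,255]
}}

```text
clock: 21.1
eef_pos: [625.5, -229.0, 45.8]
eef_rot: [179.8, -0.0, 92.6]
ft_force: [0.1, 7.3, 27.6]
finger_gap: 40.6
gripper_force: 50.0
```

>>> {"method": "drive_tool", "body": {
  "dp": [
    [0,0,-1.5],
    [0,0,-1],
    [0,0,0],
    [0,0,0],
    [0,0,0],
    [0,0,0],
    [0,0,0],
    [0,0,0]
  ],
  "rot": [
    [0,0,0],
    [0,0,0],
    [0,0,0],
    [0,0,0],
    [0,0,0],
    [0,0,0],
    [0,0,0],
    [0,0,0]
  ],
  "fingers": [255,255,100,100,100,100,100,100]
}}

```text
clock: 21.9
eef_pos: [623.6, -229.6, 46.0]
eef_rot: [-180.0, 0.0, 92.6]
ft_force: [-0.7, -0.3, 0.7]
finger_gap: 57.3
gripper_force: 0.0
```

>>> {"method": "drive_tool", "body": {
  "dp": [
    [0,0,-10],
    [0,0,-15],
    [0,0,-15],
    [0,0,-5],
    [0,0,0],
    [0,0,0],
    [0,0,0],
    [0,0,0]
  ],
  "rot": [
    [0,0,0],
    [0,0,0],
    [0,0,0],
    [0,0,0],
    [0,0,0],
    [0,0,0],
    [0,0,0],
    [0,0,0]
  ],
  "fingers": [100,100,100,100,185,185,185,185]
}}

```text
clock: 22.7
eef_pos: [623.4, -229.4, 90.5]
eef_rot: [-180.0, -0.0, 92.6]
ft_force: [0.4, -0.4, -0.4]
finger_gap: 28.6
gripper_force: 0.0
```

Now I press on the lips just inside each saddle, to check it is seated.

>>> {"method": "drive_tool", "body": {
  "dp": [
    [18,1.5,0],
    [18,0,0],
    [0,0,15],
    [0,0,9],
    [0,0,2],
    [0,0,1.5],
    [0,0,1],
    [0,0,0]
  ],
  "rot": [
    [0,0,0],
    [0,0,0],
    [0,0,0],
    [0,0,0],
    [0,0,0],
    [0,0,0],
    [0,0,0],
    [0,0,0]
  ],
  "fingers": [185,185,185,185,185,185,185,185]
}}

```text
clock: 23.5
eef_pos: [622.9, -193.7, 63.2]
eef_rot: [-179.9, -0.1, 92.5]
ft_force: [-10.0, 8.3, 24.7]
finger_gap: 25.8
gripper_force: 12.2
```

>>> {"method": "drive_tool", "body": {
  "dp": [
    [0,0,1],
    [0,0,1],
    [0,0,1],
    [0,0,0],
    [0,0,0],
    [0,0,0],
    [0,0,0],
    [0,0,0]
  ],
  "rot": [
    [0,0,0],
    [0,0,0],
    [0,0,0],
    [0,0,0],
    [0,0,0],
    [0,0,0],
    [0,0,0],
    [0,0,0]
  ],
  "fingers": [185,185,185,185,185,185,185,185]
}}

```text
clock: 24.3
eef_pos: [623.0, -193.8, 62.8]
eef_rot: [180.0, -0.2, 92.5]
ft_force: [-25.7, 14.6, 69.2]
finger_gap: 25.5
gripper_force: 34.2
```

>>> {"method": "drive_tool", "body": {
  "dp": [
    [0,0,-8],
    [0,0,-6],
    [-36,0,0],
    [-36,0,0],
    [0,0,7],
    [0,0,4],
    [0,0,1.5],
    [0,0,0]
  ],
  "rot": [
    [0,0,0],
    [0,0,0],
    [0,0,0],
    [0,0,0],
    [0,0,0],
    [0,0,0],
    [0,0,0],
    [0,0,0]
  ],
  "fingers": [185,185,185,185,185,185,185,185]
}}

```text
clock: 25.1
eef_pos: [625.9, -268.5, 63.1]
eef_rot: [180.0, 0.2, 92.5]
ft_force: [-15.0, -7.3, 34.3]
finger_gap: 25.6
gripper_force: 17.1
```

Both saddles are seated, with the rail top at z 52. Next I lift off and nudge the free end, to be sure the rail still touches the plate.

>>> {"method": "drive_tool", "body": {
  "dp": [
    [0,0,-12],
    [0,0,-20],
    [40,0,0],
    [40,0,0],
    [40,0,0],
    [40,0,0],
    [36,0,0],
    [0,0,0]
  ],
  "rot": [
    [0,0,0],
    [0,0,0],
    [0,0,0],
    [0,0,0],
    [0,0,0],
    [0,0,0],
    [0,0,0],
    [0,0,0]
  ],
  "fingers": [185,185,185,185,185,185,185,185]
}}

```text
clock: 25.9
eef_pos: [617.9, -62.7, 92.2]
eef_rot: [-179.9, -0.1, 93.0]
ft_force: [-0.6, -0.4, -1.2]
finger_gap: 25.7
gripper_force: 0.0
```

```bash
python3 - <<'E'
from look import *
look("t6",52,n="top")
s=r.read_state();print(s["ft_force"])
E
```

```text
25.9 [617.9 -62.7  92.2] [-1.799e+02 -1.000e-01  9.300e+01] [-28.  32.  37. 107. -25.  50.  25.]
0.93 [383.9, 206.1, 482.0, 229.1] ((623.5194702148438, -242.27728271484375), (46.36905288696289, 235.83468627929688), 2.573320150375366) [[595.0640869140625, -125.519775390625], [605.652587890625, -361.11663818359375], [651.974853515625, -359.0347900390625], [641.3863525390625, -123.43792724609375]]
[ 0.39090283 -0.09805086  0.28266765]
```

>>> {"method": "drive_tool", "body": {
  "dp": [
    [0,0,20],
    [0,0,20],
    [0,0,8],
    [0,0,0],
    [-3,0,0],
    [-3,0,0],
    [-2,0,0],
    [0,0,0]
  ],
  "rot": [
    [0,0,0],
    [0,0,0],
    [0,0,0],
    [0,0,0],
    [0,0,0],
    [0,0,0],
    [0,0,0],
    [0,0,0]
  ],
  "fingers": [185,185,185,185,185,185,185,185]
}}

```text
clock: 26.8
eef_pos: [618.6, -78.1, 45.6]
eef_rot: [180.0, 0.0, 92.6]
ft_force: [-0.1, -0.1, 0.2]
finger_gap: 25.9
gripper_force: 0.0
```

>>> {"method": "drive_tool", "body": {
  "dp": [
    [-1,0,0],
    [-1,0,0],
    [-1,0,0],
    [-1,0,0],
    [0,0,0],
    [0,0,0],
    [0,0,0],
    [0,0,0]
  ],
  "rot": [
    [0,0,0],
    [0,0,0],
    [0,0,0],
    [0,0,0],
    [0,0,0],
    [0,0,0],
    [0,0,0],
    [0,0,0]
  ],
  "fingers": [185,185,185,185,185,185,185,185]
}}

```text
clock: 27.6
eef_pos: [618.6, -81.5, 45.1]
eef_rot: [-180.0, -0.0, 92.6]
ft_force: [-0.6, -0.2, 0.6]
finger_gap: 25.8
gripper_force: 0.0
```

>>> {"method": "drive_tool", "body": {
  "dp": [
    [-1,0,0],
    [-1,0,0],
    [-1,0,0],
    [-1,0,0],
    [0,0,0],
    [0,0,0],
    [0,0,0],
    [0,0,0]
  ],
  "rot": [
    [0,0,0],
    [0,0,0],
    [0,0,0],
    [0,0,0],
    [0,0,0],
    [0,0,0],
    [0,0,0],
    [0,0,0]
  ],
  "fingers": [185,185,185,185,185,185,185,185]
}}

```text
clock: 28.4
eef_pos: [618.7, -85.3, 45.0]
eef_rot: [-180.0, -0.0, 92.6]
ft_force: [-0.1, 3.4, 1.1]
finger_gap: 26.0
gripper_force: 1.7
```

>>> {"method": "drive_tool", "body": {
  "dp": [
    [-0.7,0,0],
    [-0.7,0,0],
    [-0.6,0,0],
    [0,0,0],
    [0,0,0],
    [0,0,0],
    [0,0,0],
    [0,0,0]
  ],
  "rot": [
    [0,0,0],
    [0,0,0],
    [0,0,0],
    [0,0,0],
    [0,0,0],
    [0,0,0],
    [0,0,0],
    [0,0,0]
  ],
  "fingers": [185,185,185,185,185,185,185,185]
}}

```text
clock: 29.2
eef_pos: [618.7, -85.5, 45.0]
eef_rot: [-180.0, -0.1, 92.7]
ft_force: [-2.2, 12.0, 4.5]
finger_gap: 25.9
gripper_force: 5.9
```

>>> {"method": "drive_tool", "body": {
  "dp": [
    [-0.7,0,0],
    [-0.7,0,0],
    [-0.6,0,0],
    [0,0,0],
    [0,0,0],
    [0,0,0],
    [0,0,0],
    [0,0,0]
  ],
  "rot": [
    [0,0,0],
    [0,0,0],
    [0,0,0],
    [0,0,0],
    [0,0,0],
    [0,0,0],
    [0,0,0],
    [0,0,0]
  ],
  "fingers": [185,185,185,185,185,185,185,185]
}}

```text
clock: 30.0
eef_pos: [618.8, -85.6, 45.0]
eef_rot: [-179.9, -0.3, 92.7]
ft_force: [-4.6, 19.4, 8.4]
finger_gap: 25.8
gripper_force: 10.1
```

>>> {"method": "drive_tool", "body": {
  "dp": [
    [3,0,0],
    [6,0,0],
    [0,0,-30],
    [0,0,-40],
    [0,0,-40],
    [0,0,-40],
    [0,0,0],
    [0,0,0]
  ],
  "rot": [
    [0,0,0],
    [0,0,0],
    [0,0,0],
    [0,0,0],
    [0,0,0],
    [0,0,0],
    [0,0,0],
    [0,0,0]
  ],
  "fingers": [185,185,185,185,185,185,185,185]
}}

```text
clock: 30.8
eef_pos: [618.8, -80.6, 195.6]
eef_rot: [179.9, 0.0, 92.6]
ft_force: [-0.9, 0.4, -0.4]
finger_gap: 25.9
gripper_force: 0.0
```

```bash
python3 -c "
from station import r
print(r.close_job())"
```

```text
the job is handed in; nothing more can be done
None
```

I laid the rail slot up across both feet, with its end against the end foot's plate, and pressed it home in both saddles; the job is handed in at about 31 s. I confirmed seating and plate contact by force and height readings rather than a final picture, and left the offcuts and fittings alone.

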